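# Fit the four-vane rotor onto the spread mixer's drive

## Task

Fit the mixing rotor with the blue grip onto the spread mixer: turn it so that its four vanes pass between the four brass drive pins, lower it gently (do not drop it), press it down until it sits fully home on the drive plate, and let go. Leave the rotor with the orange grip, which does not fit, where it stands.

Things in the scene. Friction and masses are not known exactly. Their poses are not given: they have to be found in the camera images.
- rotor4: Rotor to fit: white plastic, 100 mm tall, about 0.2 kg, upright on the table. Four vanes in a plus along its own x and y (20 wide, reaching 42 from the axis, 22 high), hub 36 across to 30 high, neck 24 across, then a BLUE square grip 30 x 30 mm, 65 to 100 mm above the underside, its flats facing own x and y. Same after each quarter turn. Origin: centre of underside; z up.
- drive: Black plate 92 mm across with 4 brass pins 14 thick, 25 tall, flat tops, on a 34 mm radius, at 45 degrees between its own x and y: the vanes mesh along its x and y, any quarter turn, with play of 7 mm or 14 degrees. Does not turn by hand. Origin: centre of the plate's top face, 100 mm above the table; z up. Fully home, the rotor's underside lies on this face.
- mixer: Fixed white housing 240 (own x) x 220 mm, top 85 mm high; on it a round steel pan 200 mm across, rim 120 mm high, the drive in its centre (turned up to 9 degrees in it). A red seal collar, 24 mm across, stands 10 mm up from the drive's middle: the rotor rests on it 10 mm too high until pressed with about 7 N; then it stays down. Origin: under the centre, on the table.
- rotor3: A rotor for another machine, to be left alone: white plastic, the same size as the first, but with THREE vanes 120 degrees apart and an ORANGE square grip. Upright on the table, 120 mm or more from the other (between centres); either may be the nearer to the robot. Origin: centre of underside; z up.
Not all that is in view belongs to the job. What is shaped like the rotor4 but purple is not meant.

How it is judged:
On the way:
1. the blue-gripped rotor is carried over the drive, above the pins (horizontal distance between rotor4 and drive below 0.025 m and z of rotor4 in the frame of drive above 0.022 m), for 0.05 s.
At the end, for the whole second after the job is handed in: The blue-gripped rotor stands meshed and fully home on the drive: its underside within 5 mm of the plate's top face, its axis within 12 mm of the drive's, upright within 10 degrees, at rest; the orange-gripped rotor is within 30 mm of where it started (horizontal distance between rotor4 and drive below 0.012 m and z of rotor4 in the frame of drive between -0.005 and 0.005 m and angle between rotor4's own z axis and vertical below 0.17 rad and linear speed of rotor4 below 0.03 m/s and distance of rotor3 from where it was at the start of the episode below 0.03 m); the robot touches nothing.
It fails at once if the blue-gripped rotor was dropped or slammed onto the drive (faster than 0.5 m/s within the last 35 mm) (horizontal distance between rotor4 and drive below 0.03 m and z of rotor4 in the frame of drive below 0.035 m and linear speed of rotor4 above 0.5 m/s).
It fails at once if the orange-gripped rotor was moved by more than 30 mm or tipped over (distance of rotor3 from where it was at the start of the episode above 0.03 m or angle between rotor3's own z axis and vertical above 0.5 rad).
It also fails if it takes over 35 s, if anything falls off the work surface, if the arm or the gripper's body presses on something with over 40 N, if the wrist force passes 120 N, or if a joint passes its speed limit or range.

## Robot

A 7-joint arm with a two-finger parallel gripper is mounted at the origin on the work surface. World frame = base frame: x ahead of the robot, y to its left, z up, the work surface at z = 0. Lengths are in m, angles in rad, forces in N, time in s.
With the tool pointing down it reaches from about 0.35 to 0.775 m from the base axis. Payload 3.1 kg.
Tool frame: the origin (TCP) lies on the centre line of the jaws, within the pads' length; the fingertips stand ahead of it and the grasp point (between the pads) lies 3 mm ahead of it (env.tips_ahead is the z of the fingertips in the tool frame, in m); z points along the fingers, y is the line along which they close (so a half turn about z gives the same grasp; the last joint's range is limited). The gripper opens to 85 mm and grips with 20 to 120 N. Pads are 22 mm wide; open, the fingers measure 114 mm over their backs; the gripper's body (76 mm by 85 mm) begins 54 mm behind the grasp point. The pads swing forward as they close: fully open they stand 13 mm farther back than shut.
Start: joints at [-1.348, 0.311, 0.014, 1.512, -0.004, 1.319, -0.027], TCP at [0.144, 0.531, 0.253] pointing down, gripper open.
Joint ranges: [-2.7, 2.7], [-0.3, 1.91], [-1.27, 1.3], [0.12, 2.57], [-1.44, 4.58], [0.2, 2.03], [-3.05, 3.05]. Speed limits (rad/s): [2.79, 2.79, 3.14, 3.14, 3.14, 3.14, 3.14].

## Interface

Orientations are given as a rotation vector (axis times angle).
In Python, from rig import monitor, read_camera, camera_model, sign_off, env gives the robot as it stands. The module is installed in compiled form; this text tells all that it offers.
- The arm moves only by the tool step_arm, never from a script. Its argument "rows" is one flat list of numbers, 5 for each row, row after row: the gripper command: -1 is fully open, 1 is shut, values between are in proportion, then the shift along the tool's x, y, z in units of 0.4 m (1.0 is 0.4 m), then the turn about the tool's z in units of 2 pi rad (1.0 is 2 pi rad). In form: [gripper, dx, dy, dz, spin, gripper, dx, dy, dz, spin, ...]. A call has 1 to 20 rows; each row shifts and turns the commanded pose from where the row before left it, along the tool's axes as they then stand; what a row does not reach is not made up. A row lasts 1/10 s, in which the tool goes at most 50 mm and 8.59 degrees, less where a joint would pass 70% of its speed; a pose out of reach is approached as far as the arm can. A call with a number of a shift or a turn outside -1 to 1 is refused whole. A call with a gripper value outside its range is refused whole. The fingers move at their own pace and stop on an object; "force" is the grip in N (left out, the last holds). Time passes only in rows, so rows that do not move let the fingers close. It gives the time, the measured TCP pose, the force, the opening and the grip force at its end, in the units of the state.
- monitor.observe(): the state, without advancing time (a new reading comes with each control period).
- read_camera(name): name is "scene" or "top" or "wrist"; returns the picture (400x640x3 uint8, red, green, blue); there is no depth.
- camera_model(name): a dict with "mtx" (3x3 intrinsics, pixels), "dist" ([k1, k2, p1, p2, k3] as OpenCV has them; the pictures are not rectified), "R" (3x3) and "t" (3): a world point X has camera coordinates R X + t. Camera axes: x right, y down, z forward; pixel columns grow to the right and rows downward; lengths in m; the calibration is good to about 2 mm. A picture is of the moment at which its call begins: read the wrist's pose just before it. camera_model takes no time and is no camera call; for the wrist camera it gives the pose at the moment of the call.
- sign_off(): hands the job in; it is judged then, once.
The state is a dict: "time_s": time; "joint_positions": joint angles; "qvel": joint speeds; "effort": joint torques, N m; "position": TCP position; "eef_rot": TCP orientation; "contact_force": force on the tool from outside, world axes, zero at the start; "ft_torque": the same for the moment, N m; "gripper_width": finger opening in m; "finger_force": force on a finger pad.
Only numpy, scipy, OpenCV 4.12 (cv2) and the standard library are available. Lean on these libraries where they do the work, as an engineer would, in place of code of your own. Each camera call takes 0.05 s, during which the arm holds its last target. There are 200 camera calls.

## Working session

There is one attempt and no reset: what is moved stays moved. The work goes in short steps, Python scripts to look and compute and a tool call to move; the robot and the scene stay as the last step left them, time stands still between calls to the robot, and variables do not carry over. Pictures are saved under pics/ and viewed, at most 10 in all, crops included, and the job is handed in when it is done.

Besides the shell and the picture viewer there is one more tool, called as a command line: name --argument value ..., lists and objects as JSON in quotes. step_arm: Moves the arm, as the interface text tells. Its arguments: {"type":"object","properties":{"rows":{"type":"array"},"force":{"type":"number"}},"required":["rows"]}

```bash
mkdir -p pics
cat > h.py <<'E'
import numpy as np, cv2
from rig import monitor, read_camera, camera_model, sign_off, env
from scipy.spatial.transform import Rotation as Rn
def ray(m,uv):
    p=cv2.undistortPoints(np.array([[uv]],float),m['mtx'],np.array(m['dist'],float))[0,0]
    R=np.array(m['R']);t=np.array(m['t']).ravel()
    return -R.T@t, R.T@np.array([p[0],p[1],1])
def at_z(m,uv,z):
    c,d=ray(m,uv); return c+d*(z-c[2])/d[2]
def proj(m,X):
    R=np.array(m['R'],float);t=np.array(m['t'],float).ravel()
    return cv2.projectPoints(np.array(X,float).reshape(-1,1,3),cv2.Rodrigues(R)[0],t,m['mtx'],np.array(m['dist'],float))[0].reshape(-1,2)
E
python3 - <<'E'
from h import *
s=monitor.observe(); print(s, env.tips_ahead)
for n in('scene','top'):
    im=read_camera(n); cv2.imwrite(f'pics/{n}0.png',im[...,::-1]); m=camera_model(n); print(n,-np.array(m['R']).T@np.array(m['t']).ravel())
E
```

```text
{'time_s': 0.0, 'joint_positions': array([-1.34769444,  0.31172208,  0.01399405,  1.51309751, -0.00440892,
        1.31918683, -0.02722615]), 'qvel': array([-0.00016029,  0.00069973, -0.0003817 , -0.00084655,  0.0006    ,
       -0.00010756, -0.00064157]), 'effort': array([-3.51832867e-06, -3.79918456e+01,  1.45975286e-01, -2.30597502e+01,
        1.21433617e-02,  1.33985377e-02, -2.36913303e-05]), 'position': array([0.14374907, 0.53016562, 0.25220665]), 'eef_rot': array([-0.41463348, -3.11388029,  0.00372595]), 'contact_force': array([-0.1935478 , -0.2270221 ,  0.05348241]), 'ft_torque': array([-0.04485181,  0.01245639, -0.00540578]), 'finger_force': 0.0, 'gripper_width': 0.08576585067951298} 0.022
scene [1.04904741 0.26844767 0.79815399]
top [ 0.34866823 -0.09820801  0.94561455]
```

View pics/scene0.png

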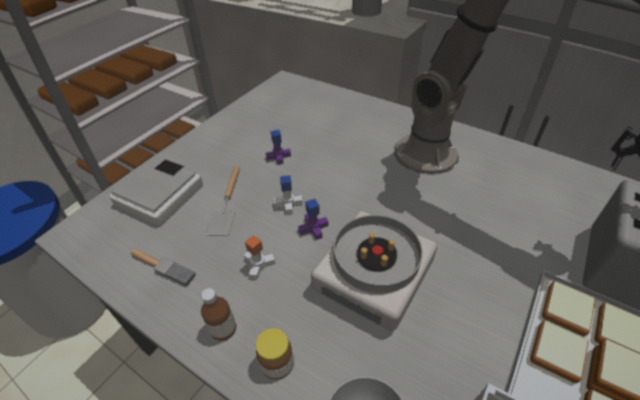

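View pics/top0.png

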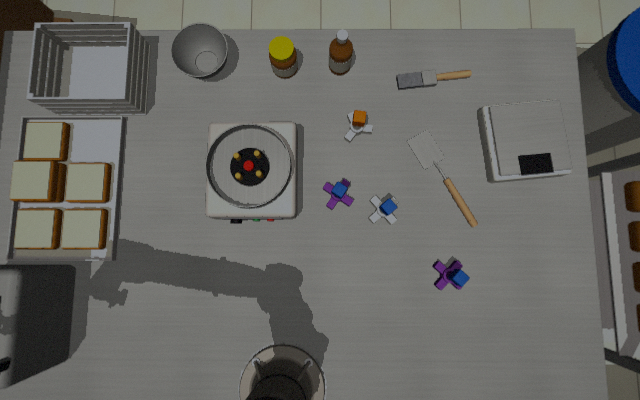

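The scene view shows a white blue-grip rotor at (287,190), and purple ones at (277,145) and (313,217). The orange-grip rotor is at (254,250) and the mixer at (376,255). In the top view, the candidates are white with blue at (383,208), purple at (338,193), purple at (450,275) and orange at (358,122). The one at (383,208) fits because its vanes are white and its grip is blue. I'll confirm that in a crop.

Run:
```python
from h import *
m=camera_model('top'); s=monitor.observe()
im=cv2.imread('pics/top0.png')
a=cv2.resize(im[170:240,310:420],None,fx=7,fy=7,interpolation=cv2.INTER_CUBIC)[:, :770]
b=cv2.resize(im[140:195,215:285],None,fx=7,fy=7,interpolation=cv2.INTER_CUBIC)
cv2.imwrite('pics/a.png',np.hstack([cv2.resize(a,(400,255)),cv2.resize(b,(400,314))[:255]]))
c=np.zeros((600,800,3),np.uint8)
a=cv2.resize(im[170:240,310:420],(800,509),interpolation=cv2.INTER_CUBIC); cv2.imwrite('pics/a.png',a)
b=cv2.resize(im[130:205,205:305],(800,600),interpolation=cv2.INTER_CUBIC); cv2.imwrite('pics/b.png',b)
print('tcp px',proj(m,s['position']),proj(camera_model('scene'),s['position']), proj(m,[0,0,0]))
hsv=cv2.cvtColor(im,cv2.COLOR_BGR2HSV)
print('drive ~',at_z(m,(249,166),.11)); print('grip ~',at_z(m,(389,207),.1)); print('orange',at_z(m,(359,117),.1)); print('purple',at_z(m,(340,189),.1))
R=Rn.from_rotvec(s['eef_rot']).as_matrix(); print(R.round(3))
mw=camera_model('wrist'); c=-np.array(mw['R']).T@np.array(mw['t']).ravel(); print('cam in tool',R.T@(c-s['position']), (R.T@np.array(mw['R']).T).round(2), np.array(mw['mtx']).round())
```

```text
tcp px [[-19.04062085 356.43071878]] [[634.93561821 174.87950033]] [[282.05751646 387.53260502]]
drive ~ [0.532843   0.07344762 0.11      ]
grip ~ [ 0.43732074 -0.25468179  0.1       ]
orange [ 0.65557366 -0.18731364  0.1       ]
purple [ 0.47980156 -0.14051461  0.1       ]
[[-0.965  0.262 -0.001]
 [ 0.262  0.965 -0.002]
 [-0.    -0.002 -1.   ]]
cam in tool [ 0.06788912 -0.00073036 -0.12099561] [[ 0.   -0.96 -0.27]
 [ 1.    0.    0.  ]
 [-0.   -0.27  0.96]] [[326.   0. 317.]
 [  0. 326. 204.]
 [  0.   0.   1.]]
```

View pics/a.png

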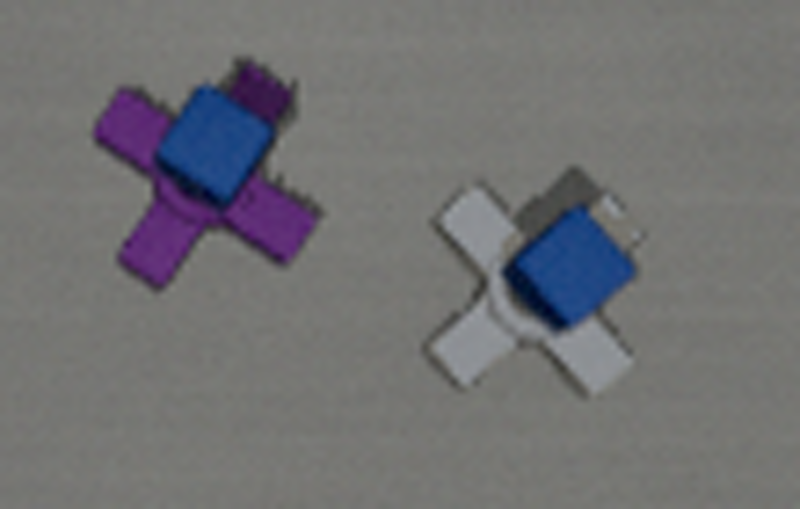

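View pics/b.png

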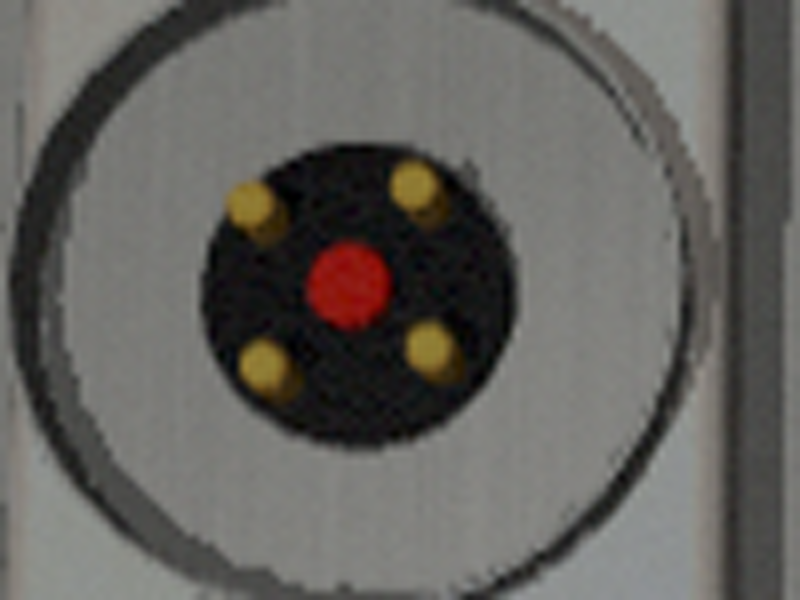

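Crop a shows four white vanes and a blue grip centred at about (575,268) in the crop, so this is the rotor meant. The neighbour on the left is purple. Crop b shows the pin tops at (250,204), (414,185), (430,345) and (264,365), with the collar at (349,285).

Run:
```python
from h import *
m=camera_model('top'); s=monitor.observe()
un=lambda p,sx,o:((p[0]+.5)/sx-.5+o[0],(p[1]+.5)/sx-.5+o[1])
P=np.array([at_z(m,un(p,8,(205,130)),.125) for p in [(250,204),(414,185),(430,345),(264,365)]])
c=P.mean(0);d=P-c;print('pins c',c,np.hypot(d[:,0],d[:,1]),(np.degrees(np.arctan2(d[:,1],d[:,0])))%90)
print('collar',at_z(m,un((349,285),8,(205,130)),.11))
im=cv2.imread('pics/top0.png'); big=cv2.resize(im[170:240,310:420],(800,509),interpolation=cv2.INTER_CUBIC)
h=cv2.cvtColor(big,cv2.COLOR_BGR2HSV)
k=((h[...,0]>100)&(h[...,0]<118)&(h[...,1]>130)&(h[...,2]>105)).astype(np.uint8); k[:,:420]=0
cs=max(cv2.findContours(k,0,2)[0],key=cv2.contourArea)
box=cv2.boxPoints(cv2.minAreaRect(cs)); Q=np.array([at_z(m,un(p,800/110,(310,170)),.1) for p in box])
e=np.diff(np.vstack([Q,Q[:1]]),axis=0);print('grip',Q.mean(0),np.linalg.norm(e,axis=1),np.degrees(np.arctan2(e[:,1],e[:,0]))%90, box.round())
# vane tips z .022 
V=np.array([at_z(m,un(p,800/110,(310,170)),.022) for p in [(457,201),(446,368),(613,377)]])
print('vane hub', (V[0]+V[2])/2, V, np.degrees(np.arctan2(*(V[0]-V[2])[[1,0]]))%90)
```

```text
pins c [0.53455551 0.0751314  0.125     ] [0.03374633 0.03373543 0.0337635  0.03390191] [51.8535874  51.64111154 52.13598238 51.61382839]
collar [0.53479151 0.07541244 0.11      ]
grip [ 0.43940404 -0.25427153  0.1       ] [0.02805675 0.02802532 0.0279613  0.02795627] [40.08308365 39.27883472 39.94399579 39.47265993] [[515. 260.]
 [581. 205.]
 [638. 272.]
 [572. 327.]]
vane hub [ 0.43971116 -0.25392659  0.022     ] [[ 0.47067438 -0.22725281  0.022     ]
 [ 0.41182054 -0.22243468  0.022     ]
 [ 0.40874794 -0.28060037  0.022     ]] 40.743796041544975
```

step_arm --rows '[-1,-0.1,-0.064,0,0,-1,-0.1,-0.064,0,0,-1,-0.1,-0.064,0,0,-1,-0.1,-0.064,0,0,-1,-0.1,-0.064,0,0,-1,-0.1,-0.064,0,0,-1,-0.1,-0.064,0,0,-1,-0.1,-0.064,0,0,-1,-0.039,-0.108,0,0,-1,-0.039,-0.108,0,0,-1,-0.039,-0.108,0,0,-1,-0.039,-0.108,0,0,-1,-0.039,-0.108,0,0,-1,-0.039,-0.108,0,0,-1,-0.039,-0.108,0,0,-1,-0.039,-0.108,0,0,-1,-0.039,-0.108,0,0,-1,-0.039,-0.108,0,0,-1,-0.039,-0.108,0,0]' --force 50

```text
time_s: 2.0
position: [0.4403, -0.2554, 0.253]
eef_rot: [-0.413, -3.114, -0.001]
contact_force: [0.8, -0.5, -0.4]
gripper_width: 0.0855
finger_force: 0.0
```

step_arm --rows '[-1,0,0,0,0.0193,-1,0,0,0,0.0193,-1,0,0,0,0.0193,-1,0,0,0,0.0193,-1,0,0,0,0.0193,-1,0,0,0,0,-1,0,0,0,0]'

```text
time_s: 2.7
position: [0.4403, -0.2538, 0.253]
eef_rot: [-1.321, -2.849, 0.0]
contact_force: [0.1, 0.3, 0.0]
gripper_width: 0.0853
finger_force: 0.0
```

```bash
cat >> h.py <<'E'
def need(X,yaw):
    s=monitor.observe();R=Rn.from_rotvec(s['eef_rot']).as_matrix();y=np.degrees(np.arctan2(R[1,1],R[0,1]))
    d=R.T@(np.array(X)-s['position']); sp=-((yaw-y+45)%90-45)
    print('t',s['time_s'],'pos',s['position'].round(4),'yaw',round(y,2),'tilt',R[2].round(3),'units',(d/.4).round(4),'spin',round(sp/360,4),'F',s['contact_force'].round(1),'w',round(s['gripper_width'],4),'ff',s['finger_force'])
E
python3 - <<'E'
from h import *
need([.4395,-.254,.086],40)
m=camera_model('wrist');im=read_camera('wrist');cv2.imwrite('pics/w.png',im[...,::-1]);print(proj(m,[[.4395,-.254,.1],[.4395,-.254,.0],[.48,-.14,.1]]))
E
```

```text
t 2.7 pos [ 0.4403 -0.2538  0.253 ] yaw 40.25 tilt [ 0.001 -0.    -1.   ] units [ 0.0008 -0.0017  0.4174] spin 0.0007 F [0.1 0.3 0. ] w 0.0853 ff 0.0
[[316.10839513 193.16900677]
 [316.30432058 172.67976081]
 [443.41108555 121.31364881]]
```

View pics/w.png

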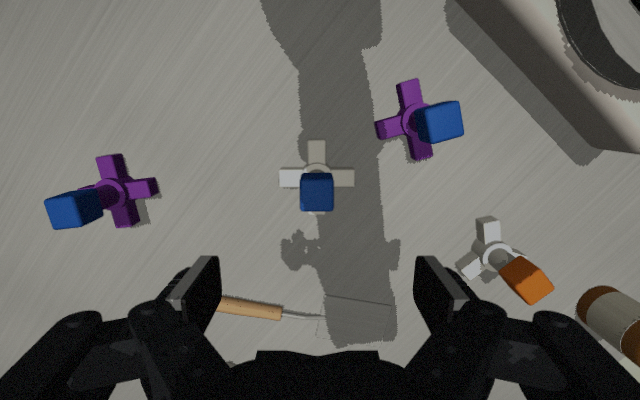

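The wrist view shows the blue grip top at (317,191) above white vanes, squared to the jaws. The prediction was (316,193), so I'll descend and grip.

step_arm --rows '[-1,0,-0.001,0.05,0,-1,0,0,0.05,0,-1,0,0,0.05,0,-1,0,0,0.05,0,-1,0,0,0.05,0,-1,0,0,0.05,0,-1,0,0,0.05,0,-1,0,0,0.04,0,-1,0,0,0.027,0,-1,0,0,0,0,1,0,0,0,0,1,0,0,0,0,1,0,0,0,0,1,0,0,0,0,1,0,0,0,0,1,0,0,0,0,1,0,0,0,0]' --force 50

```text
time_s: 4.45
position: [0.4405, -0.2547, 0.0872]
eef_rot: [1.325, 2.847, 0.0]
contact_force: [-0.9, 0.1, 5.3]
gripper_width: 0.0293
finger_force: 50.1
```

Run:
```python
from h import *
need([.4395,-.254,.256],40)
```

```text
t 4.45 pos [ 0.4405 -0.2547  0.0872] yaw 40.09 tilt [-0.001  0.001 -1.   ] units [ 0.0026 -0.0006 -0.4221] spin 0.0002 F [-0.9  0.1  5.3] w 0.0293 ff 50.10764479637146
```

step_arm --rows '[1,0,0,-0.02,0,1,0,0,-0.05,0,1,0,0,-0.06,0,1,0,0,-0.07,0,1,0,0,-0.07,0,1,0,0,-0.07,0,1,0,0,-0.06,0,1,0,0,-0.02,0,1,0,0,0,0.0185,1,0,0,0,0.0185,1,0,0,0,0.0185,1,0,0,0,0.0185,1,0,0,0,0.0185,1,0,0,0,0,1,0,0,0,0]'

```text
time_s: 5.95
position: [0.4398, -0.2539, 0.2536]
eef_rot: [-2.082, -2.35, 0.001]
contact_force: [0.4, 0.2, -1.9]
gripper_width: 0.0292
finger_force: 49.7
```

Run:
```python
from h import *
need([.5346,.0753,.255],6.8)
```

```text
t 5.95 pos [ 0.4398 -0.2539  0.2536] yaw 6.93 tilt [ 0.001 -0.002 -1.   ] units [ 0.7883  0.3347 -0.0033] spin 0.0004 F [ 0.4  0.2 -1.9] w 0.0292 ff 49.701937437057495
```

step_arm --rows '[1,0.04,0.017,0,0,1,0.08,0.034,0,0,1,0.09,0.038,0,0,1,0.09,0.038,0,0,1,0.09,0.038,0,0,1,0.09,0.038,0,0,1,0.09,0.038,0,0,1,0.09,0.038,0,0,1,0.07,0.03,0,0,1,0.04,0.017,0,0,1,0.018,0.008,0,0,1,0,0,0,0,1,0,0,0,0]'

```text
time_s: 7.25
position: [0.5353, 0.0719, 0.2546]
eef_rot: [2.089, 2.345, -0.002]
contact_force: [-0.5, -0.6, -1.3]
gripper_width: 0.0295
finger_force: 49.7
```

Run:
```python
from h import *
need([.5346,.0753,.255],6.8)
a=read_camera('scene')[180:330,290:460,::-1]
m=camera_model('wrist');im=read_camera('wrist')[...,::-1]
cv2.imwrite('pics/c.png',np.hstack([cv2.resize(a,(400,353)),cv2.resize(im[:353,120:520],(400,353))]))
```

```text
t 7.25 pos [0.5353 0.0719 0.2546] yaw 6.62 tilt [-0.001 -0.    -1.   ] units [ 0.0086 -0.0007 -0.001 ] spin -0.0005 F [-0.5 -0.6 -1.3] w 0.0295 ff 49.71269488334656
```

View pics/c.png

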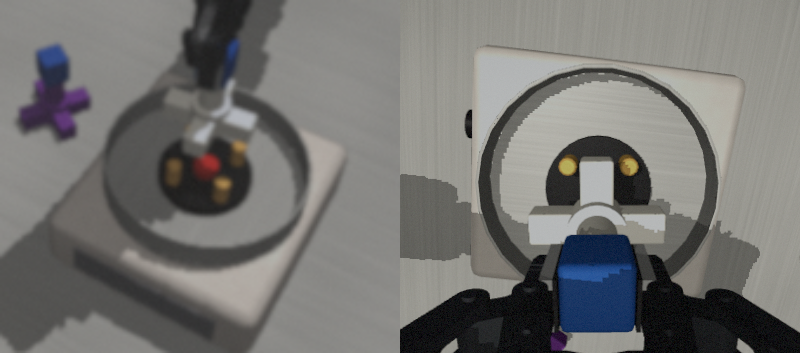

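The picture shows the vane between two pins, symmetric at wrist pixels (567,165) and (629,165), and the rotor square to the drive. I'll correct by 3 mm and lower it.

step_arm --rows '[1,0.0086,-0.001,0,0,1,0,0,0,0,1,0,0,0.02,0,1,0,0,0.025,0,1,0,0,0.025,0,1,0,0,0.02,0,1,0,0,0.01,0,1,0,0,0.01,0,1,0,0,0.01,0,1,0,0,0.01,0,1,0,0,0,0]'

```text
time_s: 8.45
position: [0.5345, 0.0778, 0.202]
eef_rot: [-2.086, -2.349, 0.001]
contact_force: [-0.5, 0.5, -1.1]
gripper_width: 0.0295
finger_force: 49.7
```

Run:
```python
from h import *
need([.5346,.0753,.187],6.8)
```

```text
t 8.45 pos [0.5345 0.0778 0.202 ] yaw 6.79 tilt [-0.    -0.001 -1.   ] units [-0.0064 -0.0004  0.0376] spin -0.0 F [-0.5  0.5 -1.1] w 0.0295 ff 49.706987142562866
```

step_arm --rows '[1,-0.005,0,0.007,0,1,0,0,0.007,0,1,0,0,0.007,0,1,0,0,0.007,0,1,0,0,0.007,0,1,0,0,0.004,0,1,0,0,0,0,1,0,0,0,0]'

```text
time_s: 9.25
position: [0.5353, 0.0754, 0.1874]
eef_rot: [2.086, 2.348, 0.001]
contact_force: [-1.7, -0.9, 5.3]
gripper_width: 0.0296
finger_force: 50.5
```

Run:
```python
from h import *
need([.5346,.0753,.187],6.8)
```

```text
t 9.25 pos [0.5353 0.0754 0.1874] yaw 6.78 tilt [-0.     0.001 -1.   ] units [-0.0001 -0.0018  0.001 ] spin -0.0001 F [-1.7 -0.9  5.3] w 0.0296 ff 50.49804747104645
```

step_arm --rows '[1,0,0,0.003,0,1,0,0,0.003,0,1,0,0,0,0,1,0,0,0,0]'

```text
time_s: 9.65
position: [0.5353, 0.0753, 0.1871]
eef_rot: [2.086, 2.349, 0.002]
contact_force: [-5.9, -1.0, 17.1]
gripper_width: 0.0295
finger_force: 52.1
```

Stiff contact at the expected home height, with 17 N of press. I'll unload, release and retreat.

step_arm --rows '[1,0,0,-0.005,0,1,0,0,0,0,-1,0,0,0,0,-1,0,0,0,0,-1,0,0,0,0,-1,0,0,0,0,-1,0,0,0,0,-1,0,0,0,0,-1,0,0,-0.04,0,-1,0,0,-0.08,0,-1,0,0,-0.08,0,-1,0,0,-0.08,0,-1,-0.1,0,-0.03,0,-1,-0.1,0,0,0,-1,-0.1,0,0,0,-1,0,0,0,0,-1,0,0,0,0]'

```text
time_s: 11.35
position: [0.549, -0.0448, 0.3106]
eef_rot: [2.09, 2.345, 0.001]
contact_force: [0.3, 0.7, 0.2]
gripper_width: 0.085
finger_force: 0.0
```

Run:
```python
from h import *
need([.5346,.0753,.187],6.8)
m=camera_model('scene');a=read_camera('scene')
mw=camera_model('wrist');w=read_camera('wrist')
c,yw=np.array([.5346,.0753]),np.radians(6.8)
pts=[[*(c+.015*np.sqrt(2)*np.array([np.cos(yw+k*np.pi/2+np.pi/4),np.sin(yw+k*np.pi/2+np.pi/4)])),.2] for k in range(4)]
a=cv2.resize(a[150:310,230:460,::-1],None,fx=3,fy=3,interpolation=cv2.INTER_CUBIC)
for u in proj(m,pts): cv2.circle(a,tuple(int(round(v)) for v in ((u-[230,150])*3+1)),2,(0,255,0),-1)
w=np.ascontiguousarray(w[...,::-1])
for u in proj(mw,pts): cv2.circle(w,tuple(int(round(v)) for v in u),2,(0,255,0),-1)
cv2.imwrite('pics/e.png',a);cv2.imwrite('pics/f.png',w)
```

```text
t 11.35 pos [ 0.549  -0.0448  0.3106] yaw 6.58 tilt [ 0.  0. -1.] units [ 0.3024 -0.0015  0.3091] spin -0.0006 F [0.3 0.7 0.2] w 0.085 ff 0.0
```

View pics/e.png

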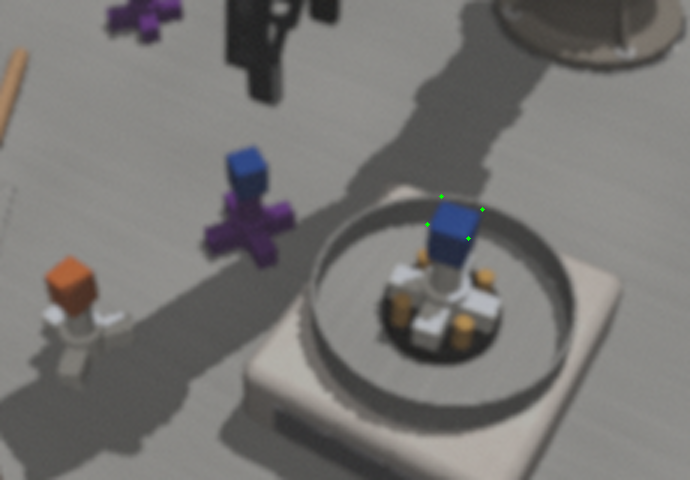

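The picture shows the rotor upright and meshed, with its vanes just below the pin tops (463,325) and its grip top at or slightly below the predicted home position. The orange rotor is untouched and the arm is clear.

```bash
python3 -c "
from h import *
print(sign_off())"
```

```text
the job is handed in; nothing more can be done
None
```

The blue-gripped rotor was fitted, pressed home on the drive and released, the orange-gripped rotor was left where it stood, and the job was handed in at about 11.5 s; no verdict came back.

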